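Swing out and set the steadying leg of a carving stand

ROBOT

A 6-joint arm with a two-finger parallel gripper is mounted at the origin on the work surface. World frame = base frame: x ahead of the robot, y to its left, z up, the work surface at z = 0. Lengths are in m, angles in rad, forces in N, time in s.
With the tool pointing down it reaches from about 0.375 to 0.975 m from the base axis. Payload 3.8 kg.
Tool frame: the origin (TCP) lies on the front face of the gripper's body, between the roots of the fingers; the fingertips stand 73 mm ahead of it and the grasp point (between the pads) lies 54 mm ahead of it (manip.grip_depth is the distance from the TCP to the grasp point, in m); z points along the fingers, y is the line along which they close (so a half turn about z gives the same grasp; the last joint's range is limited). The gripper opens to 85 mm and grips with 20 to 120 N. Pads are 22 mm wide; open, the fingers measure 114 mm over their backs; the gripper's body (76 mm by 85 mm) begins 54 mm behind the grasp point. The pads swing forward as they close: fully open they stand 13 mm farther back than shut.
Start: joints at [-1.246, 0.264, 1.604, -0, 1.274, -0.037], TCP at [0.239, -0.631, 0.304] pointing down, gripper open.
Joint ranges: [-2.63, 2.63], [-0.94, 2.18], [0.31, 2.57], [-1.31, 4.45], [0, 2.66], [-2.55, 2.55]. Speed limits (rad/s): [2.57, 2.57, 3.14, 3.14, 3.14, 3.14].

INTERFACE

Orientations are given as a rotation vector (axis times angle).
In Python, from bench import manip, eyes, ticket gives the robot as it stands.
- The arm moves only by the tool jog_arm, never from a script. Its arguments are lists of equal length, an entry for each row: "slide": the shift along the tool's x, y, z in cm, a list of three; "twist": the turn, a rotation vector about the tool's x, y, z in degrees, a list of three; "jaw": the finger opening in cm, from 0 to 8.54. A call has 1 to 12 rows; each row shifts and turns the commanded pose from where the row before left it, along the tool's axes as they then stand; what a row does not reach is not made up. A row lasts 1/10 s, in which the tool goes at most 50 mm and 8.59 degrees, less where a joint would pass 70% of its speed; a pose out of reach is approached as far as the arm can. A call with a gripper value outside its range is refused whole. The fingers move at their own pace and stop on an object; "grip_force" is the grip in N (left out, the last holds). Time passes only in rows, so rows that do not move let the fingers close. It gives the time, the measured TCP pose, the force, the opening and the grip force at its end, in the units of the state.
- manip.get_obs(): the state, without advancing time (a new reading comes with each control period).
- eyes.camera(name): name is "side" or "top" or "wrist"; returns the picture (384x512x3 uint8, red, green, blue); there is no depth.
- eyes.camera_info(name): a dict with "fx", "fy", "cx", "cy" (pixels), "R" (3x3) and "t" (3): a world point X has camera coordinates R X + t. Camera axes: x right, y down, z forward; pixel columns grow to the right and rows downward; lengths in m; the calibration is good to about 2 mm. A picture is of the moment at which its call begins: read the wrist's pose just before it. camera_info takes no time and is no camera call; for the wrist camera it gives the pose at the moment of the call.
- ticket.hand_in(): hands the job in; it is judged then, once.
The state is a dict: "clock": time; "joints": joint angles; "dq": joint speeds; "joint_torque": joint torques, N m; "position": TCP position; "eef_rot": TCP orientation; "force": force on the tool from outside, world axes, zero at the start; "torque": the same for the moment, N m; "finger_gap": finger opening in m; "gripper_force": force on a finger pad.
Only numpy, scipy, OpenCV 4.12 (cv2) and the standard library are available. Lean on these libraries where they do the work, as an engineer would, in place of code of your own. Each camera call takes 0.05 s, during which the arm holds its last target. There are 200 camera calls.

TASK

Swing the folded steadying leg out from under the edge of the carving stand, all the way round until it snaps home in its end position and stays there. Then push the plunger on its suction foot fully down, to plant the foot, and let it come back up. Leave the tools and stones that lie about where they are.

Things in the scene. Friction and masses are not known exactly. Their poses are not given: they have to be found in the camera images.
- stand: Carving stand, fixed. Origin on the bench under the centre of its dark steel top plate (300 x by 260 y, underside 112 and top 120 above the bench); z up. Fixed limestone slab on it: 220 by 190, top at 150, set back 40 from the plate's -y edge. Grey base box below: x -100..100, y -30..90 (foot plate 8 thick to y -80). The plate overhangs it by 100 on the -y side; the leg is folded there.
- steady_leg (a joint): Angle of the steadying leg about its upright hinge: 0 folded along the stand's +x under the overhang, 1.571 fully out along the stand's -y (clockwise from above). Starts at 0 to 0.06. An over-centre spring pulls it back (up to 0.5 N m) until 1.20, then snaps it to the stop at 1.571. Leg: steel bar 22 wide, 12 thick, top 30 above the bench, 170 long.
- plunger (a joint): Stroke of the foot's sprung plunger in m: 0 = up, 0.012 = fully down; it needs about 7 N and springs back. Plunger: black cap, 26 diameter and 10 thick.
- leg_hinge (a point): Point on the leg's upright hinge axis, 24 above the bench; at x -85, y -115 in the stand's frame (15 inside the plate's edge). A bracket 40 wide (x), 54 high, joins it to the base.
- leg_grip (a point): Point on the axis of the plain round upright steel post on the leg, 70 above the bench, 110 from the hinge. Post: 14 diameter, from the bar (30) up to 86 above the bench. While the leg is folded the post is 15 inside the plate's edge, under the plate (underside 112), so it is reached with the tool leaning outwards (to the stand's -y).
- plunger_top (a point): Centre of the plunger's upper face, 58 above the bench when up; 170 from the hinge, on the round black rubber suction foot (52 diameter at the bench, 40 diameter collar whose top is 34 above the bench).
- mallet: Bystander: round wooden carver's mallet standing on its head, 84 diameter, 200 tall; origin under its centre.
- flat_chisel: Bystander: steel chisel 183 long, 24 wide at its edge, lying on the slab; origin on the slab's face near its middle, x along it.
- claw_chisel: Bystander: steel chisel 183 long, 14 wide at its edge, lying on the bench; origin on the bench near its middle, x along it.
- dust_brush: Bystander: brush with an orange handle lying on the bench, about 200 long; origin underneath, x along it.
- marble_block: Bystander: white marble block 60 by 45, 75 tall; origin under its centre.
- pencil_cup: Bystander: empty white plastic cup 76 diameter, 95 tall; origin under its centre.
- limestone_offcut: Bystander: flat limestone offcut 90 by 50, 28 thick, on the bench near the leg's swing; origin under its centre.

How it is judged:
On the way, in this order (a step that is already met when the one before it is completed fails the run):
1. the leg is swung fully out and seated at its end stop (value of joint steady_leg above 1.5 rad), for 0.2 s.
2. with the leg seated, the foot's plunger is pushed fully down (value of joint steady_leg above 1.5 rad and value of joint plunger above 0.0105 m), for 0.1 s.
At the end, for the whole second after the job is handed in: The leg rests seated at its end stop (joint above 1.50 of 1.571 rad, still), the plunger has been pushed at least 10.5 of its 12 mm with the leg seated and is back up (below 3 mm), and no tool or stone lying about is more than 40 mm from where it was (value of joint steady_leg above 1.5 rad and velocity of joint steady_leg between -0.05 and 0.05 rad/s and value of joint plunger below 0.003 m and not (distance of mallet from where it was at the start of the episode above 0.04 m) and not (distance of flat_chisel from where it was at the start of the episode above 0.04 m) and not (distance of claw_chisel from where it was at the start of the episode above 0.04 m) and not (distance of dust_brush from where it was at the start of the episode above 0.04 m) and not (distance of marble_block from where it was at the start of the episode above 0.04 m) and not (distance of pencil_cup from where it was at the start of the episode above 0.04 m) and not (distance of limestone_offcut from where it was at the start of the episode above 0.04 m)); the robot touches nothing.
It fails at once if a tool or stone lying about is moved more than 40 mm (distance of any of mallet, flat_chisel, claw_chisel, dust_brush, marble_block, pencil_cup, limestone_offcut from where it was at the start of the episode above 0.04 m).
It also fails if it takes over 45 s, if anything falls off the work surface, if the arm or the gripper's body presses on something with over 40 N, if the wrist force passes 120 N, or if a joint passes its speed limit or range.

## Working session

There is one attempt and no reset: what is moved stays moved. The work goes in short steps, Python scripts to look and compute and a tool call to move; the robot and the scene stay as the last step left them, time stands still between calls to the robot, and variables do not carry over. Pictures are saved under pics/ and viewed, at most 10 in all, crops included, and the job is handed in when it is done.

Besides the shell and the picture viewer there is one more tool, called after ">>>" by a JSON object that holds its "method" and its "body". jog_arm: Moves the arm, as the interface text tells. Its arguments: {"type":"object","properties":{"slide":{"type":"array","items":{"type":"array","items":{"type":"number"}}},"twist":{"type":"array","items":{"type":"array","items":{"type":"number"}}},"jaw":{"type":"array","items":{"type":"number"}},"grip_force":{"type":"number"}},"required":["slide","twist","jaw"]}

```bash
mkdir -p pics; python3 - <<'E'
from bench import manip, eyes
import cv2,numpy as np
print(manip.get_obs())
for n in("top","side"):
    im=eyes.camera(n); cv2.imwrite(f"pics/{n}0.png",im[:,:,::-1]); 
    i=eyes.camera_info(n); print(n,i["fx"],i["cx"],i["cy"],np.round(i["R"],3).tolist(),np.round(-np.array(i["R"]).T@i["t"],3))
E
```

```text
{'clock': 0.0, 'joints': array([-1.24586674e+00,  2.64718814e-01,  1.60536460e+00, -1.58721852e-05,
        1.27370325e+00, -3.68672748e-02]), 'dq': array([ 1.12566031e-03, -1.02271285e-03, -1.94062999e-05, -1.20571320e-03,
       -5.35625479e-04, -2.83667890e-04]), 'joint_torque': array([-5.01892919e-04, -5.15113306e+01, -3.67313612e+01, -2.27574367e-05,
        1.28411743e-02,  1.00665852e-05]), 'position': array([ 0.23875361, -0.63075829,  0.30259007]), 'eef_rot': array([-3.08819449e+00, -5.64831607e-01,  5.17891844e-04]), 'force': array([ 0.59068074, -0.45952549, -0.23445541]), 'torque': array([-0.0064739 ,  0.05450885,  0.03850603]), 'gripper_force': 0.0, 'finger_gap': 0.08518848251130227}
top 453.8516623316719 257.89538311303244 188.34317638266054 [[0.021, -1.0, 0.004], [-0.992, -0.022, -0.127], [0.127, -0.001, -0.992]] [0.32  0.041 1.834]
side 399.7605064608487 253.53251071181967 191.65852947098838 [[0.159, 0.987, 0.011], [0.806, -0.124, -0.579], [-0.57, 0.1, -0.816]] [ 1.283 -0.105  1.171]
```

View pics/top0.png

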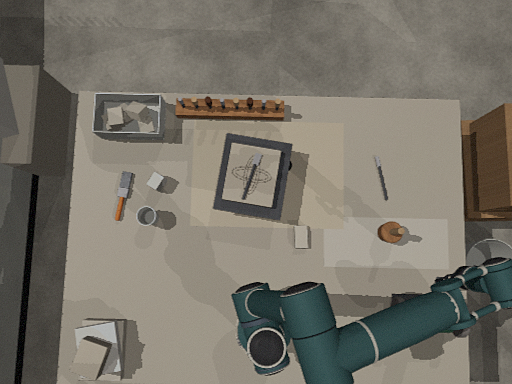

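View pics/side0.png

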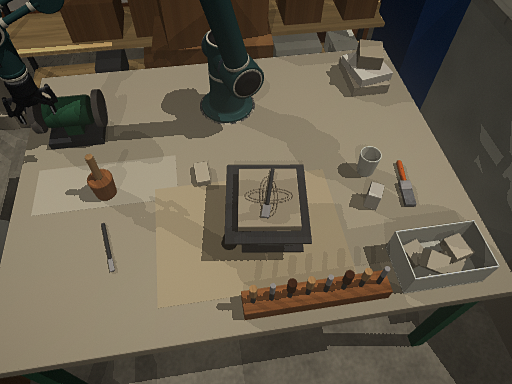

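The top view shows the plate with corners near (229,135), (292,143), (281,220) and (214,211). The black foot peeks out at (290,165), so the stand's -y is image right, roughly world -y. The offcut is at (301,237). The side view agrees. Next I measure the plate.

```bash
cat > h.py <<'E'
import numpy as np,cv2
from bench import manip,eyes
from scipy.spatial.transform import Rotation as R
def ray(i,uv,z):
    Rm=np.array(i["R"]);c=-Rm.T@np.array(i["t"])
    d=Rm.T@np.array([(uv[0]-i["cx"])/i["fx"],(uv[1]-i["cy"])/i["fy"],1]);return c+d*(z-c[2])/d[2]
def proj(i,X):
    p=np.array(i["R"])@np.asarray(X)+i["t"];return [i["fx"]*p[0]/p[2]+i["cx"],i["fy"]*p[1]/p[2]+i["cy"]]
E
python3 - <<'E'
from h import *
im=cv2.imread("pics/top0.png");i=eyes.camera_info("top")
hsv=cv2.cvtColor(im,cv2.COLOR_BGR2HSV)
m=np.zeros(im.shape[:2],np.uint8);m[120:235,195:305]=(hsv[120:235,195:305,2]<95)*255
c=max(cv2.findContours(m,cv2.RETR_EXTERNAL,cv2.CHAIN_APPROX_NONE)[0],key=cv2.contourArea)
f=np.zeros_like(m);cv2.drawContours(f,[c],-1,255,-1)
f=cv2.morphologyEx(f,cv2.MORPH_OPEN,np.ones((25,25),np.uint8)) if 0 else cv2.morphologyEx(f,cv2.MORPH_OPEN,cv2.getStructuringElement(cv2.MORPH_ELLIPSE,(21,21)))
c=max(cv2.findContours(f,cv2.RETR_EXTERNAL,cv2.CHAIN_APPROX_NONE)[0],key=cv2.contourArea)
b=cv2.boxPoints(cv2.minAreaRect(c));P=np.array([ray(i,p,.12) for p in b])
print(b.round(1).tolist(),P.round(4).tolist(),P.mean(0))
for k in range(4):
    d=P[(k+1)%4]-P[k];print(np.linalg.norm(d[:2]),np.degrees(np.arctan2(d[1],d[0])))
vis=im[110:250,190:320].copy();cv2.drawContours(vis,[np.round(b-[190,110]).astype(int)],-1,(0,0,255),1)
cv2.imwrite("pics/c.png",cv2.resize(vis,None,fx=4,fy=4,interpolation=cv2.INTER_NEAREST))
E
```

```text
[[212.8000030517578, 208.6999969482422], [226.60000610351562, 131.89999389648438], [294.1000061035156, 144.10000610351562], [280.29998779296875, 220.89999389648438]] [[0.4592, 0.2082, 0.12], [0.758, 0.1649, 0.12], [0.7158, -0.0968, 0.12], [0.4187, -0.0479, 0.12]] [0.58792166 0.05711134 0.12      ]
0.30198894319391856 -8.255045819707151
0.2650193268701633 -99.16802789550358
0.3010820225629464 170.65278684153222
0.2592673403162478 81.02424685874641
```

View pics/c.png

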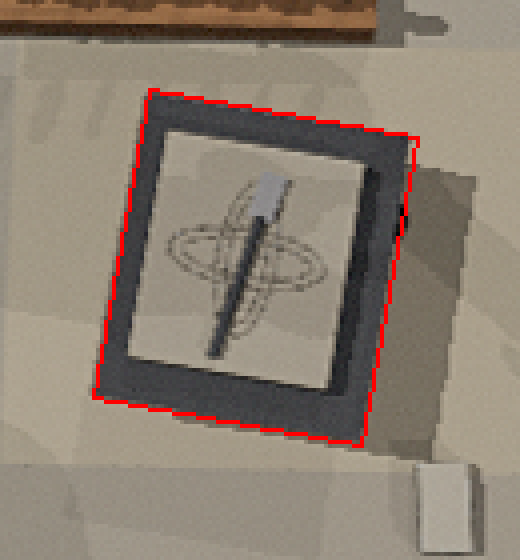

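The plate outline fits well (about 302 x 262). The yaw is about -8.8°, and the foot shows at the right edge. Now I work out the targets.

```bash
cat >> h.py <<'E'
C=np.array([.588,.0585,0]);yaw=np.radians(-8.8)
ex=np.array([np.cos(yaw),np.sin(yaw),0]);ey=np.array([-ex[1],ex[0],0]);ez=np.array([0,0,1.])
def S(x,y,z): return C+ex*x/1e3+ey*y/1e3+ez*z/1e3
def tool(th,s=1,a=ex,o=ey):  # lean th deg outwards, tool y = s*a
    t=np.radians(th);z=o*np.sin(t)-ez*np.cos(t);y=s*a;return R.from_matrix(np.c_[np.cross(y,z),y,z])
def state():
    o=manip.get_obs();return o,np.array(o["position"]),R.from_rotvec(o["eef_rot"])
def delta(p,r):
    o,p0,r0=state()
    print("slide cm (tool)",(r0.inv().apply(p-p0)*100).round(2),"twist deg",np.degrees((r0.inv()*r).as_rotvec()).round(1))
def tell():
    o,p,r=state();print("t",o["clock"],"q",np.round(o["joints"],2),"p",p.round(4),"F",np.round(o["force"],1),"gap",round(o["finger_gap"],4),"\n",r.as_matrix().round(3))
E
python3 - <<'E'
from h import *
tell();i=eyes.camera_info("top")
for n,uv,z in(("mallet head",(388,232),.05),("offcut",(301,237),.028),("claw",(381,178),0)):print(n,ray(i,uv,z).round(3))
print("post0",S(25,-115,76),"post1",S(-85,-225,76),"plunger",S(-85,-285,58))
for s in(1,-1):
    r=tool(60,s);p=S(25,-115,76)-.054*r.as_matrix()[:,2];print(s,p);delta(p-.2*r.as_matrix()[:,2],r)
iw=eyes.camera_info("wrist");o,p,r=state();Rw=np.array(iw["R"]);print("cam in tool",r.inv().apply(-Rw.T@iw["t"]-p),(Rw@r.as_matrix()).round(2).tolist())
E
```

```text
t 0.1 q [-1.25  0.26  1.61 -0.    1.27 -0.04] p [ 0.2387 -0.6308  0.3027] F [-0.8  0.7 -0.2] gap 0.0854 
 [[ 0.935  0.354 -0.001]
 [ 0.354 -0.935  0.002]
 [ 0.    -0.002 -1.   ]]
mallet head [ 0.388 -0.474  0.05 ]
offcut [ 0.362 -0.136  0.028]
claw [ 0.61  -0.463  0.   ]
post0 [ 0.59511234 -0.05897091  0.076     ] post1 [ 0.46957877 -0.15084759  0.076     ] plunger [ 0.46039962 -0.21014129  0.058     ]
1 [ 0.5879579  -0.10518578  0.103     ]
slide cm (tool) [ 42.73 -21.71  10.02] twist deg [ 31.4  54.1 -54.7]
-1 [ 0.5879579  -0.10518578  0.103     ]
slide cm (tool) [ 42.73 -21.71  10.02] twist deg [ 61.5 -35.8 106.7]
cam in tool [ 0.06926814 -0.0005264  -0.07013344] [[0.0, 1.0, -0.0], [-0.96, -0.0, -0.27], [-0.27, 0.0, 0.96]]
```

>>> {"method": "jog_arm", "body": {"slide": [[0, 0, -4], [0, 0, -4], [4.2, -2.2, 0], [4.2, -2.2, 0], [4.2, -2.2, 0], [4.2, -2.2, 0], [4.2, -2.2, 0], [4.2, -2.2, 0], [4.2, -2.2, 0], [4.2, -2.2, 0], [4.2, -2.2, 0], [4.2, -2.2, 0]], "twist": [[0, 0, 0], [0, 0, 0], [0, 0, 0], [0, 0, 0], [0, 0, 0], [0, 0, 0], [0, 0, 0], [0, 0, 0], [0, 0, 0], [0, 0, 0], [0, 0, 0], [0, 0, 0]], "jaw": [5, 5, 5, 5, 5, 5, 5, 5, 5, 5, 5, 5], "grip_force": 40}}

```text
clock: 1.3
position: [0.5547, -0.2751, 0.3833]
eef_rot: [-3.09, -0.565, 0.001]
force: [0.7, -0.5, -0.1]
finger_gap: 0.0499
gripper_force: 0.0
```

>>> {"method": "jog_arm", "body": {"slide": [[0, 0, 0], [0, 0, 0], [0, 0, 0], [0, 0, 0], [0, 0, 0], [0, 0, 0], [0, 0, 0], [0, 0, 0], [0, 0, 0], [0, 0, 0]], "twist": [[3.1, 5.4, -5.5], [3.1, 5.4, -5.5], [3.1, 5.4, -5.5], [3.1, 5.4, -5.5], [3.1, 5.4, -5.5], [3.1, 5.4, -5.5], [3.1, 5.4, -5.5], [3.1, 5.4, -5.5], [3.1, 5.4, -5.5], [3.1, 5.4, -5.5]], "jaw": [5, 5, 5, 5, 5, 5, 5, 5, 5, 5]}}

```text
clock: 2.3
position: [0.5534, -0.2774, 0.3835]
eef_rot: [-1.721, -1.489, -1.0]
force: [0.5, 0.6, -0.3]
finger_gap: 0.05
gripper_force: 0.0
```

```bash
python3 - <<'E'
from h import *
tell();r=tool(60);z=r.as_matrix()[:,2];p=S(25,-115,76)-.054*z
delta(p-.2*z,r)
im=eyes.camera("wrist");i=eyes.camera_info("wrist");cv2.imwrite("pics/w1.png",im[:,:,::-1])
for X in((25,-115,86),(85,-115,58),(-150,-130,120),(150,-130,120)):print(X,np.round(proj(i,S(*X))))
E
```

```text
t 2.3 q [-0.82  0.4   1.54  0.8   1.89 -0.69] p [ 0.5534 -0.2774  0.3835] F [ 0.5  0.6 -0.3] gap 0.05 
 [[ 0.067  0.989  0.134]
 [ 0.498 -0.15   0.854]
 [ 0.865  0.01  -0.502]]
slide cm (tool) [-15.5    0.6    9.26] twist deg [0.1 0.2 0.6]
(25, -115, 86) [266. 247.]
(85, -115, 58) [301. 257.]
(-150, -130, 120) [152. 243.]
(150, -130, 120) [349. 244.]
```

View pics/w1.png

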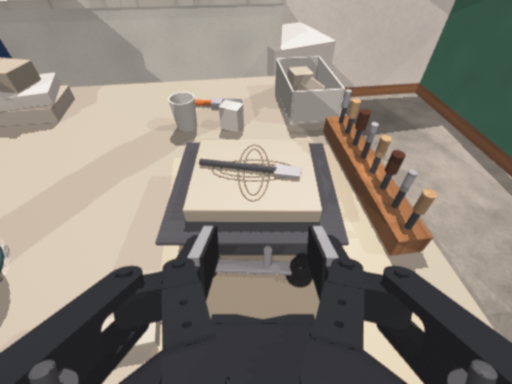

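The wrist view shows the post top at about (268,250) and the plunger at about (300,265). These are within a few px of the predictions (266,247) and (301,257), so I descend to the standoff.

>>> {"method": "jog_arm", "body": {"slide": [[-3.9, 0.15, 2.3], [-3.9, 0.15, 2.3], [-3.9, 0.15, 2.3], [-3.8, 0.15, 2.3], [0, 0, 4], [0, 0, 4], [0, 0, 0]], "twist": [[0, 0, 0], [0, 0, 0], [0, 0, 0.6], [0, 0, 0], [0, 0, 0], [0, 0, 0], [0, 0, 0]], "jaw": [5, 5, 5, 5, 5, 5, 5]}}

```text
clock: 3.05
position: [0.5697, -0.2041, 0.1592]
eef_rot: [-1.73, -1.471, -0.984]
force: [-0.1, -0.5, 0.4]
finger_gap: 0.0504
gripper_force: 0.0
```

```bash
python3 - <<'E'
from h import *
tell();r=tool(60);z=r.as_matrix()[:,2];p=S(25,-115,76)-.054*z
delta(p,r)
i=eyes.camera_info("wrist");im=eyes.camera("wrist");cv2.imwrite("pics/w2.png",cv2.resize(im[100:384,100:412,::-1],None,fx=2,fy=2))
for X in((25,-115,86),(25,-115,30),(85,-115,58),(-150,-130,120),(150,-130,120)):
  q=np.array(proj(i,S(*X)));print(X,q.round(),"crop",((q-100)*2).round())
E
```

```text
t 3.05 q [-0.72  0.57  1.75  0.81  1.57 -0.89] p [ 0.5697 -0.2041  0.1592] F [-0.1 -0.5  0.4] gap 0.0504 
 [[ 0.087  0.988  0.129]
 [ 0.496 -0.155  0.854]
 [ 0.864 -0.01  -0.504]]
slide cm (tool) [ 0.21  0.33 11.51] twist deg [-0.2  0.2 -0.6]
(25, -115, 86) [266. 182.] crop [332. 164.]
(25, -115, 30) [266. 221.] crop [332. 242.]
(85, -115, 58) [329. 202.] crop [458. 205.]
(-150, -130, 120) [ 35. 165.] crop [-130.  131.]
(150, -130, 120) [433. 162.] crop [666. 124.]
```

View pics/w2.png

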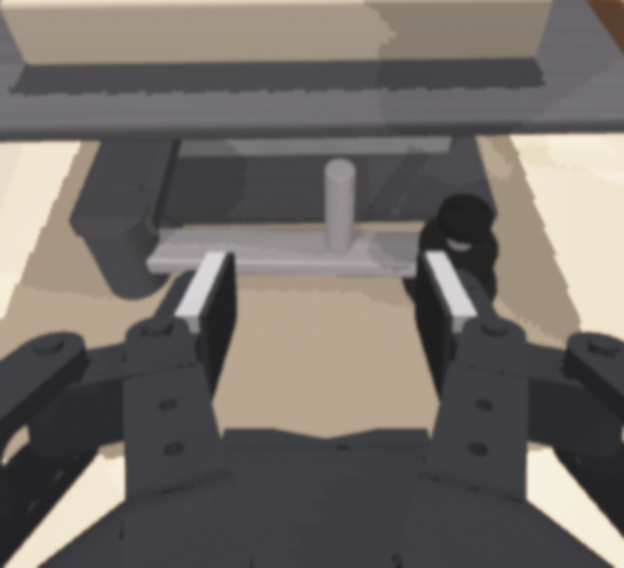

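The crop shows the post top at (340,170) against a predicted (332,164), and the plunger at (466,212) against (458,205). The post is therefore about 4 mm further along +x and 4 mm further out. I move in on the corrected position.

>>> {"method": "jog_arm", "body": {"slide": [[0, 0.35, 1.5], [0, 0.35, 1.7], [0, 0, 2], [0, 0, 2], [0, 0, 2], [0, 0, 2], [0, 0, 0]], "twist": [[0, 0, -0.5], [0, 0, 0], [0, 0, 0], [0, 0, 0], [0, 0, 0], [0, 0, 0], [0, 0, 0]], "jaw": [4, 4, 4, 4, 4, 4, 4]}}

```text
clock: 3.8
position: [0.5925, -0.1111, 0.1045]
eef_rot: [-1.725, -1.484, -0.992]
force: [-0.1, 0.4, 0.3]
finger_gap: 0.0404
gripper_force: 0.0
```

```bash
python3 - <<'E'
from h import *
tell();o,p,r=state();g=p+.054*r.as_matrix()[:,2];print("grasp in stand",(g-C)@np.c_[ex,ey,ez])
i=eyes.camera_info("wrist");im=eyes.camera("wrist");cv2.imwrite("pics/w3.png",cv2.resize(im[60:344,100:412,::-1],None,fx=2,fy=2))
E
```

```text
t 3.8 q [-0.59  0.6   1.84  0.91  1.43 -0.94] p [ 0.5925 -0.1111  0.1045] F [-0.1  0.4  0.3] gap 0.0404 
 [[ 0.074  0.989  0.131]
 [ 0.499 -0.15   0.853]
 [ 0.863  0.002 -0.504]]
grasp in stand [ 0.03033802 -0.12030475  0.07721899]
```

View pics/w3.png

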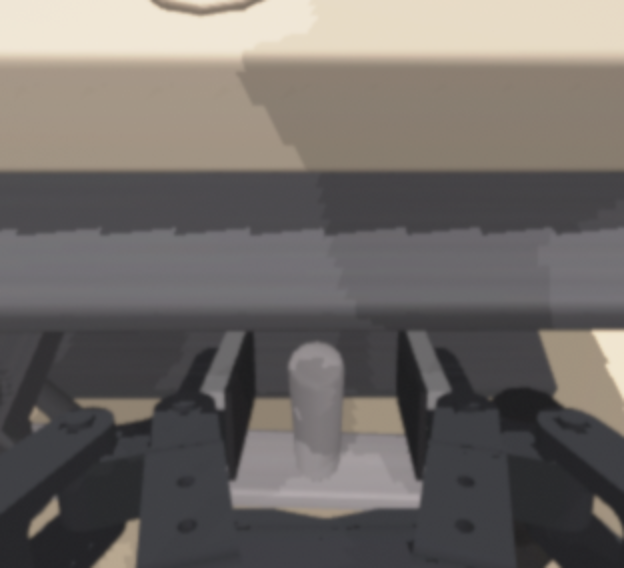

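The post stands between the pads: its top is at (316,360) in the crop and the jaw centre is at about x = 325. I close on it.

>>> {"method": "jog_arm", "body": {"slide": [[0, -0.2, 0], [0, 0, 0], [0, 0, 0], [0, 0, 0], [0, 0, 0]], "twist": [[0, 0, 0], [0, 0, 0], [0, 0, 0], [0, 0, 0], [0, 0, 0]], "jaw": [0.8, 0.8, 0.8, 0.8, 0.8], "grip_force": 40}}

```text
clock: 4.35
position: [0.5897, -0.1139, 0.1068]
eef_rot: [-1.724, -1.485, -0.993]
force: [-5.2, 2.1, 2.4]
finger_gap: 0.0125
gripper_force: 39.2
```

```bash
python3 - <<'E'
from h import *
tell();o,p,r=state();g=p+.054*r.as_matrix()[:,2];print("grasp in stand",(g-C)@np.c_[ex,ey,ez])
# arc rows, fixed orientation; hinge offset from post: radius .11, start angle .03, measured clockwise
a=np.linspace(.03,1.571,13);P=np.array([.11*(np.cos(t)*ex-np.sin(t)*ey) for t in a])
print((r.inv().apply(np.diff(P,axis=0))*100).round(2).tolist())
E
```

```text
t 4.35 q [-0.6   0.59  1.84  0.9   1.43 -0.94] p [ 0.5897 -0.1139  0.1068] F [-5.2  2.1  2.4] gap 0.0125 
 [[ 0.073  0.989  0.131]
 [ 0.499 -0.15   0.854]
 [ 0.864  0.003 -0.504]]
grasp in stand [ 0.02804909 -0.12351866  0.07955582]
[[-0.71, -0.14, -1.21], [-0.69, -0.32, -1.19], [-0.67, -0.49, -1.14], [-0.63, -0.66, -1.08], [-0.58, -0.81, -1.0], [-0.52, -0.95, -0.9], [-0.46, -1.08, -0.79], [-0.38, -1.19, -0.66], [-0.3, -1.27, -0.53], [-0.22, -1.34, -0.38], [-0.13, -1.39, -0.23], [-0.04, -1.41, -0.08]]
```

>>> {"method": "jog_arm", "body": {"slide": [[-0.7, -0.15, -1.2], [-0.7, -0.3, -1.2], [-0.65, -0.5, -1.15], [-0.65, -0.65, -1.1], [0, 0, 0]], "twist": [[0, 0, 0], [0, 0, 0], [0, 0, 0], [0, 0, 0], [0, 0, 0]], "jaw": [0.8, 0.8, 0.8, 0.8, 0.8]}}

```text
clock: 4.85
position: [0.5671, -0.1657, 0.1068]
eef_rot: [-1.728, -1.484, -0.997]
force: [0.5, 6.4, -2.3]
finger_gap: 0.0122
gripper_force: 39.4
```

```bash
python3 - <<'E'
from h import *
tell();o,p,r=state();g=p+.054*r.as_matrix()[:,2];print("grasp in stand",(g-C)@np.c_[ex,ey,ez],o["gripper_force"])
E
```

```text
t 4.85 q [-0.68  0.61  1.82  0.85  1.48 -0.97] p [ 0.5671 -0.1657  0.1068] F [ 0.5  6.4 -2.3] gap 0.0122 
 [[ 0.073  0.988  0.136]
 [ 0.5   -0.154  0.852]
 [ 0.863  0.006 -0.505]]
grasp in stand [ 0.01384368 -0.17816882  0.07948554] 39.399892687797546
```

Holding well: the force of about 6 N matches the spring. I continue the arc.

>>> {"method": "jog_arm", "body": {"slide": [[-0.6, -0.8, -1.0], [-0.5, -0.95, -0.9], [-0.45, -1.1, -0.8], [-0.4, -1.2, -0.65], [0, 0, 0]], "twist": [[0, 0, 0], [0, 0, 0], [0, 0, 0], [0, 0, 0], [0, 0, 0]], "jaw": [0.8, 0.8, 0.8, 0.8, 0.8]}}

```text
clock: 5.35
position: [0.5235, -0.2009, 0.1072]
eef_rot: [-1.737, -1.49, -1.0]
force: [3.6, -7.1, -2.4]
finger_gap: 0.0122
gripper_force: 40.5
```

>>> {"method": "jog_arm", "body": {"slide": [[-0.3, -1.25, -0.5], [-0.2, -1.35, -0.4], [-0.15, -1.4, -0.25], [0, -1.1, 0], [0, 0, 0], [0, 0, 0]], "twist": [[0, 0, 0], [0, 0, 0], [0, 0, 0], [0, 0, 0], [0, 0, 0], [0, 0, 0]], "jaw": [0.8, 0.8, 0.8, 0.8, 0.8, 0.8]}}

```text
clock: 5.95
position: [0.4716, -0.2093, 0.1076]
eef_rot: [-1.741, -1.496, -0.997]
force: [-2.6, -19.6, 2.2]
finger_gap: 0.0118
gripper_force: 45.0
```

```bash
python3 - <<'E'
from h import *
tell();o,p,r=state();g=p+.054*r.as_matrix()[:,2];print("grasp in stand",(g-C)@np.c_[ex,ey,ez],o["gripper_force"])
E
```

```text
t 5.95 q [-0.84  0.54  1.92  0.74  1.5  -1.07] p [ 0.4716 -0.2093  0.1076] F [ -2.6 -19.6   2.2] gap 0.0118 
 [[ 0.07   0.987  0.143]
 [ 0.512 -0.159  0.844]
 [ 0.856  0.015 -0.517]]
grasp in stand [-0.07341034 -0.23619702  0.07971489] 44.95724380016327
```

>>> {"method": "jog_arm", "body": {"slide": [[-0.1, -0.6, -0.2], [0, -0.4, 0], [0, 0, 0], [0, 0, 0], [0, 0, 0]], "twist": [[0, 0, 0], [0, 0, 0], [0, 0, 0], [0, 0, 0], [0, 0, 0]], "jaw": [0.8, 0.8, 2.5, 4, 4]}}

```text
clock: 6.45
position: [0.4592, -0.2031, 0.1067]
eef_rot: [-1.728, -1.487, -0.996]
force: [0.5, 0.7, -0.3]
finger_gap: 0.04
gripper_force: 0.0
```

```bash
python3 - <<'E'
from h import *
tell();o,p,r=state();g=p+.054*r.as_matrix()[:,2];print("grasp in stand",(g-C)@np.c_[ex,ey,ez],o["gripper_force"])
i=eyes.camera_info("wrist");im=eyes.camera("wrist");cv2.imwrite("pics/w4.png",im[:,:,::-1])
for X in((-85,-225,86),(-81,-229,86)):print(np.round(proj(i,S(*X))))
E
```

```text
t 6.45 q [-0.84  0.53  1.95  0.73  1.51 -1.08] p [ 0.4592 -0.2031  0.1067] F [ 0.5  0.7 -0.3] gap 0.04 
 [[ 0.072  0.988  0.135]
 [ 0.501 -0.153  0.852]
 [ 0.862  0.007 -0.506]]
grasp in stand [-0.08707699 -0.23169595  0.07941382] 0.0
[266. 237.]
[275. 244.]
```

View pics/w4.png

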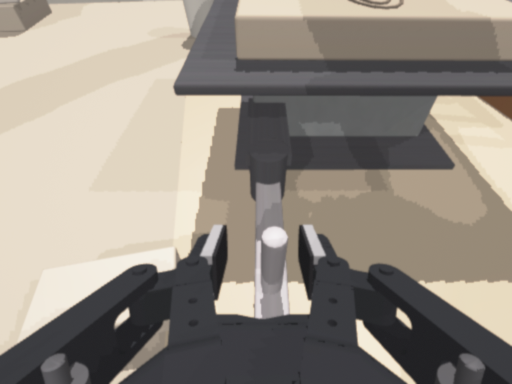

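The leg points straight out along -y. The post top is at (274,237) and the jaws are open and clear. I retreat, lift and turn the tool down.

>>> {"method": "jog_arm", "body": {"slide": [[0, 0, -3], [0, 0, -3], [3.4, 0, -2], [3.4, 0, -2], [3.4, 0, -2]], "twist": [[0, 0, 0], [0, 0, 0], [0, 0, 0], [0, 0, 0], [0, 0, 0]], "jaw": [4, 4, 4, 4, 4]}}

```text
clock: 7.0
position: [0.4499, -0.2538, 0.256]
eef_rot: [-1.727, -1.484, -0.996]
force: [-0.2, -0.3, 0.6]
finger_gap: 0.0401
gripper_force: 0.0
```

>>> {"method": "jog_arm", "body": {"slide": [[0, 0, 0], [0, 0, 0], [0, 0, 0], [0, 0, 0], [0, 0, 0], [0, 0, 0], [0, 0, 0], [0, 0, 0], [0, 0, 0]], "twist": [[0, -7.5, 0], [0, -7.5, 0], [0, -7.5, 0], [0, -7.5, 0], [0, -7.5, 0], [0, -7.5, 0], [0, -7.5, 0], [0, -7.5, 0], [0, 0, 0]], "jaw": [0, 0, 0, 0, 0, 0, 0, 0, 0]}}

```text
clock: 7.9
position: [0.4503, -0.2516, 0.2553]
eef_rot: [2.374, 2.043, -0.002]
force: [0.4, -0.6, -0.2]
finger_gap: -0.0003
gripper_force: 0.0
```

```bash
python3 - <<'E'
from h import *
tell();delta(S(-81.5,-286,58+73),tool(0))
i=eyes.camera_info("wrist");im=eyes.camera("wrist");cv2.imwrite("pics/w5.png",im[:,:,::-1])
for X in((-81.5,-226,86),(-81.5,-286,58)):print(np.round(proj(i,S(*X))))
E
```

```text
t 7.9 q [-0.56 -0.01  2.   -0.    1.14 -0.4 ] p [ 0.4503 -0.2516  0.2553] F [ 0.4 -0.6 -0.2] gap -0.0003 
 [[ 0.149  0.989  0.005]
 [ 0.989 -0.149 -0.008]
 [-0.007  0.006 -1.   ]]
slide cm (tool) [ 4.25  0.66 12.4 ] twist deg [0.4 0.4 0.2]
[270.  70.]
[269. 141.]
```

View pics/w5.png

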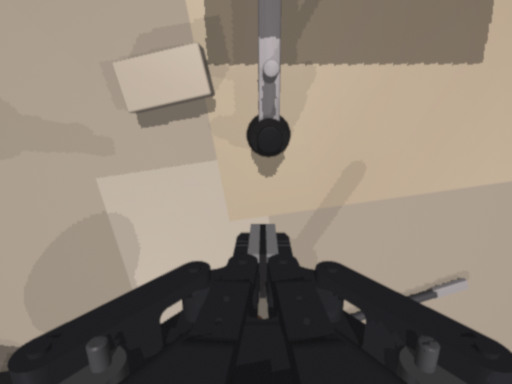

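The post top is at (271,68), matching the prediction. The foot disc is centred at about (269,135). I measure the cap itself.

```bash
python3 - <<'E'
from h import *
i=eyes.camera_info("wrist");im=cv2.imread("pics/w5.png")
A=np.c_[ex,ey,ez]
for z in(0,15,34,58):print(z,np.round(proj(i,S(-81.5,-286,z))))
print("post",(ray(i,(271,68),.086)-C)@A*1e3,"cap",(ray(i,(269,134),.058)-C)@A*1e3)
cv2.imwrite("pics/w6.png",cv2.resize(np.clip(im[100:170,230:310].astype(float)*4,0,255).astype(np.uint8),None,fx=6,fy=6))
E
```

```text
0 [267. 136.]
15 [268. 137.]
34 [268. 139.]
58 [269. 142.]
post [ -80.97140644 -224.42662479   86.        ] cap [ -81.20594043 -278.84328419   58.        ]
```

View pics/w6.png

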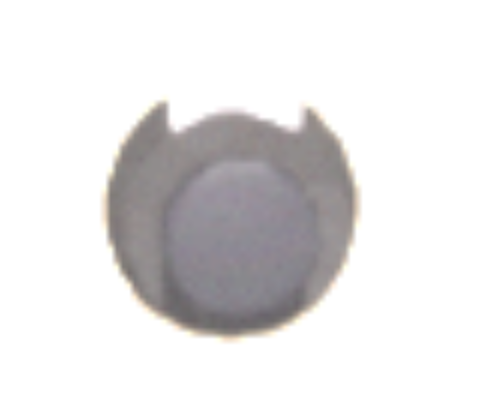

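The cap is centred at (270,140), within about 2 mm of the prediction. I move over it and come down to about 1 cm above.

>>> {"method": "jog_arm", "body": {"slide": [[2.2, 0.3, 0], [2.2, 0.3, 0], [0, 0, 3.8], [0, 0, 3.8], [0, 0, 3.8], [0, 0, 0]], "twist": [[0.4, 0.4, 0], [0, 0, 0], [0, 0, 0], [0, 0, 0], [0, 0, 0], [0, 0, 0]], "jaw": [0, 0, 0, 0, 0, 0]}}

```text
clock: 8.55
position: [0.4583, -0.2099, 0.135]
eef_rot: [-2.376, -2.033, 0.006]
force: [-2.2, 0.2, -0.2]
finger_gap: -0.0001
gripper_force: 0.0
```

```bash
python3 - <<'E'
from h import *
tell();delta(S(-81,-284.5,58+73),tool(0))
E
```

```text
t 8.55 q [-0.48  0.12  2.11  0.    0.92 -0.33] p [ 0.4583 -0.2099  0.135 ] F [-2.2  0.2 -0.2] gap -0.0001 
 [[ 0.155  0.988 -0.012]
 [ 0.988 -0.154  0.008]
 [ 0.006 -0.014 -1.   ]]
slide cm (tool) [0.05 0.61 0.39] twist deg [-0.8 -0.4 -0.1]
```

>>> {"method": "jog_arm", "body": {"slide": [[0, 0.5, 0], [0, 0, 0], [0, 0, 0]], "twist": [[-0.8, -0.4, 0], [0, 0, 0], [0, 0, 0]], "jaw": [0, 0, 0]}}

```text
clock: 8.85
position: [0.4696, -0.2133, 0.1435]
eef_rot: [2.372, 2.032, 0.009]
force: [-0.4, 0.6, 0.6]
finger_gap: -0.0003
gripper_force: 0.0
```

```bash
python3 - <<'E'
from h import *
tell();delta(S(-81,-284.5,58+73),tool(0))
E
```

```text
t 8.85 q [-0.47  0.11  2.1  -0.    0.91 -0.32] p [ 0.4696 -0.2133  0.1435] F [-0.4  0.6  0.6] gap -0.0003 
 [[ 0.153  0.988  0.016]
 [ 0.988 -0.153 -0.011]
 [-0.008  0.018 -1.   ]]
slide cm (tool) [ 0.24 -0.58  1.24] twist deg [ 1.   0.5 -0. ]
```

>>> {"method": "jog_arm", "body": {"slide": [[0.2, -0.5, 0], [0, 0, 0], [0, 0, 0], [0, 0, 0], [0, 0, 0]], "twist": [[0.8, 0.4, 0], [0, 0, 0], [0, 0, 0], [0, 0, 0], [0, 0, 0]], "jaw": [0, 0, 0, 0, 0]}}

```text
clock: 9.35
position: [0.4633, -0.2095, 0.1411]
eef_rot: [-2.385, -2.044, 0.0]
force: [0.4, -0.3, 0.7]
finger_gap: 0.0004
gripper_force: 0.0
```

```bash
python3 - <<'E'
from h import *
tell();delta(S(-81,-284.5,58+73),tool(0))
E
```

```text
t 9.35 q [-0.47  0.11  2.11 -0.    0.92 -0.32] p [ 0.4633 -0.2095  0.1411] F [ 0.4 -0.3  0.7] gap 0.0004 
 [[ 0.153  0.988 -0.   ]
 [ 0.988 -0.153  0.   ]
 [ 0.    -0.    -1.   ]]
slide cm (tool) [-0.06  0.13  1.01] twist deg [-0. -0.  0.]
```

Settled over the cap, 10 mm above it. I press down in steps.

>>> {"method": "jog_arm", "body": {"slide": [[0, 0.1, 0.6], [0, 0, 0.5], [0, 0, 0.4], [0, 0, 0.4], [0, 0, 0.2], [0, 0, 0], [0, 0, 0]], "twist": [[0, 0, 0], [0, 0, 0], [0, 0, 0], [0, 0, 0], [0, 0, 0], [0, 0, 0], [0, 0, 0]], "jaw": [0, 0, 0, 0, 0, 0, 0]}}

```text
clock: 10.05
position: [0.4645, -0.2098, 0.1203]
eef_rot: [-2.385, -2.044, 0.0]
force: [-0.6, 1.0, 6.5]
finger_gap: -0.0001
gripper_force: 3.1
```

>>> {"method": "jog_arm", "body": {"slide": [[0, 0, 0.15], [0, 0, 0.15], [0, 0, 0.15], [0, 0, 0], [0, 0, 0], [0, 0, 0]], "twist": [[0, 0, 0], [0, 0, 0], [0, 0, 0], [0, 0, 0], [0, 0, 0], [0, 0, 0]], "jaw": [0, 0, 0, 0, 0, 0]}}

```text
clock: 10.65
position: [0.4665, -0.2101, 0.1184]
eef_rot: [2.383, 2.042, 0.004]
force: [-0.6, 4.1, 17.8]
finger_gap: -0.0001
gripper_force: 9.0
```

The plunger has bottomed: the force rose to 18 N and the tip stopped short of its command. I lift straight off.

>>> {"method": "jog_arm", "body": {"slide": [[0, 0, -1], [0, 0, -2], [0, 0, -4], [0, 0, -4], [0, 0, -4], [0, 0, 0], [0, 0, 0], [0, 0, 0], [0, 0, 0]], "twist": [[0, 0, 0], [0, 0, 0], [0, 0, 0], [0, 0, 0], [0, 0, 0], [0, 0, 0], [0, 0, 0], [0, 0, 0], [0, 0, 0]], "jaw": [0, 0, 0, 0, 0, 0, 0, 0, 0]}}

```text
clock: 11.55
position: [0.4632, -0.2092, 0.2632]
eef_rot: [-2.382, -2.042, 0.003]
force: [1.2, -0.2, 0.8]
finger_gap: -0.0002
gripper_force: 0.0
```

```bash
python3 - <<'E'
from h import *
i=eyes.camera_info("wrist");im=eyes.camera("wrist");cv2.imwrite("pics/w7.png",np.clip(im[:,:,::-1].astype(float)*1.5,0,255).astype(np.uint8))
for X in((-81,-224.5,86),(-81,-284.5,58)):print(np.round(proj(i,S(*X))))
tell()
E
```

```text
[265. 125.]
[264. 184.]
t 11.6 q [-0.47 -0.02  2.   -0.    1.17 -0.32] p [ 0.4633 -0.2093  0.2633] F [-0.4 -0.3 -0.8] gap -0.0 
 [[ 0.153  0.988 -0.004]
 [ 0.988 -0.153  0.002]
 [ 0.001 -0.004 -1.   ]]
```

View pics/w7.png

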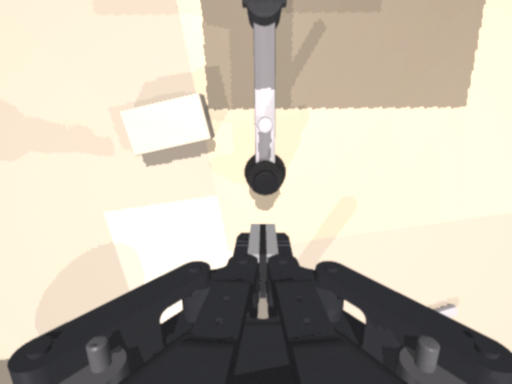

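The leg is still fully out: the post is at (265,125) and the cap at about (264,182), as predicted. Nothing else has moved, so I hand in.

```bash
python3 -c "
from bench import ticket
print(ticket.hand_in())"
```

```text
the job is handed in; nothing more can be done
None
```

I swung the leg fully out, where it stayed put after release, then pushed the plunger to its stop (18 N) and lifted clear. The job was handed in at about 11.6 s; no verdict came back.

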